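# Shade the reference well and hold the photometer lid half open

## Robot

A 6-joint arm with a two-finger parallel gripper is mounted at the origin on the work surface; the furniture and walls round the work are solid. World frame = base frame: x ahead of the robot, y to its left, z up, the work surface at z = 0. Lengths are in m, angles in rad, forces in N, time in s.
With the tool pointing down it reaches from about 0.3 to 0.875 m from the base axis. Payload 6.4 kg.
Tool frame: the origin (TCP) lies where the fingers leave the gripper's body, on its centre line; the fingertips stand 73 mm ahead of it and the grasp point (between the pads) lies 54 mm ahead of it; z points along the fingers, y is the line along which they close (so a half turn about z gives the same grasp; the last joint's range is limited). The gripper opens to 85 mm and grips with 20 to 120 N. Pads are 22 mm wide; open, the fingers measure 114 mm over their backs; the gripper's body (76 mm by 85 mm) begins 54 mm behind the grasp point. The pads swing forward as they close: fully open they stand 13 mm farther back than shut.
Start: joints at [-1.386, 0.181, 1.607, -0, 1.354, -0.206], TCP at [0.219, -0.532, 0.304] pointing down, gripper open.
Joint ranges: [-2.99, 2.99], [-0.89, 2.07], [0.3, 2.58], [-1.14, 4.28], [0, 2.63], [-3.12, 3.12]. Speed limits (rad/s): [2.57, 2.57, 3.01, 3.14, 3.14, 3.14].

## Interface

Orientations are given as a unit quaternion [w, x, y, z].
In Python, from bench import ctrl gives the robot as it stands.
- The arm moves only by the tool carry_out, never from a script. Its argument "steps" is one flat list of numbers, 7 for each row, row after row: the shift along the tool's x, y, z in m, then the turn, a rotation vector about the tool's x, y, z in rad, then the opening, from 0 (shut) to 1 (fully open). In form: [dx, dy, dz, wx, wy, wz, claw, dx, dy, dz, wx, wy, wz, claw, ...]. A call has 1 to 20 rows; each row is the pose to reach, as a shift and turn from the pose commanded when the call began, along the tool's axes at that moment; what a row does not reach only later rows make up. A row lasts 1/10 s, in which the tool goes at most 50 mm and 8.59 degrees, less where a joint would pass 70% of its speed; a pose out of reach is approached as far as the arm can. A call with a gripper value outside its range is refused whole. The fingers move at their own pace and stop on an object; the grip force is fixed at half the most. Time passes only in rows, so rows that repeat a pose let the fingers close. It gives the time, the measured TCP pose, the force, the opening and the grip force at its end, in the units of the state.
- ctrl.get_obs(): the state, without advancing time (a new reading comes with each control period).
- ctrl.camera(name): name is "side" or "top"; returns the picture (384x512x3 uint8, red, green, blue); there is no depth.
- ctrl.camera_params(name): a dict with "vertical_fov" (degrees; the focal length in pixels is half the picture's height over the tangent of half this angle, whatever the lens; pixels are square), "cx", "cy" (the principal point, pixels), "k1" (the pictures are not rectified: a ray, as slopes to the right and down, at radius r is drawn at 1 + k1 r^2 times it, then the intrinsics apply), "cam_to_world" (4x4, takes a point from camera to world coordinates). Camera axes: x right, y down, z forward; pixel columns grow to the right and rows downward; lengths in m; the calibration is good to about 2 mm. A picture is of the moment at which its call begins. camera_params takes no time and is no camera call.
- ctrl.hand_in(): hands the job in; it is judged then, once.
The state is a dict: "time_s": time; "q": joint angles; "dq": joint speeds; "joint_efforts": joint torques, N m; "eef_pos": TCP position; "eef_rot": TCP orientation; "wrist_force": force on the tool from outside, world axes, zero at the start; "torque": the same for the moment, N m; "opening": opening from 0.0 (shut) to 1.0 (fully open); "grasp_force": force on a finger pad.
Only numpy, scipy, OpenCV 4.12 (cv2) and the standard library are available. Lean on these libraries where they do the work, as an engineer would, in place of code of your own. Each camera call takes 0.05 s, during which the arm holds its last target. There are 200 camera calls.

## Task

On the small bench photometer, first slide the flat cover fully home over the open reference compartment so that it is shaded, and only then take the bar of the sample chamber's hinged lid, raise the lid to 45 degrees from closed and keep holding it there for a colleague to reach in. The lid falls shut if let go, so finish while still holding it at 45 degrees, with the cover still home. Do not disturb the two vials and the small flask that stand near the photometer.

Things in the scene. Friction and masses are not known exactly. Their poses are not given: they have to be found in the camera images.
- photometer: White instrument box, 150 mm (x) by 240 (y) by 85 high, fixed to the bench; display and three round buttons on its front (-x, towards the robot). Origin: centre of its underside, z up; place and yaw (within 0.45 rad) vary. The sample chamber under the hinged lid is in its -y half (right, seen from the robot), the reference compartment in its +y half.
- lid (a joint): Opening angle of the grey chamber lid, rad: 0 = closed (level), 0.785 = 45 degrees, stop at 1.2. The lid (0.2 to 0.4 kg, no brake) falls shut from every angle when let go. Its hinge line is parallel to the photometer's x; opening raises its -y edge, which swings up and towards +y.
- lid_hinge (a point): Middle of the lid's hinge line, at (0, -10, 90) mm in the photometer's frame; axes as the photometer's. It does not move. Round the work, fixed: a tall open carton with spread flaps to the right (x over 0.43, y under -0.23 m; reach round it on the robot's side or well above), a low table behind (x over 0.63 m, top 0.18 m high), a tall cabinet to the left (y over 0.4 m).
- lid_bar (a point): Middle of the lid's handle, a round steel bar 10 mm thick along the photometer's x, 100 mm long, carried by an arm at each end; 152 mm from the hinge line, in the lid's plane. Lid closed: 90 mm above the bench, centre 42 mm outside the -y wall, open air below. Pinch it from above, fingers closing along the photometer's y; it turns between the fingers as the lid rises.
- cover (a joint): Travel of the flat black cover along its rails, m: 0 = parked, compartment open; 0.065 = fully home over the compartment, against the end stop. It starts at 0 to 0.03. It moves towards the photometer's -x (towards the robot) as it closes; about 1 to 2 N of friction holds it where it is left.
- cover_ridge (a point): Point on the cover's grip ridge 10 mm below its top, at (30 - travel, 65, 109.5) mm in the photometer's frame; axes as the photometer's. The ridge is 12 mm thick (x), 40 long (y), top at 119.5 mm above the bench, on a plate 68 by 70 by 4 mm whose top is at 89.5 mm.
- vial_a: White-capped white vial, 27 mm across, 48 mm high, origin at the centre of its underside, z up. Bystander: leave it alone.
- vial_b: Blue-capped white vial, 28 mm across, 52 mm high, origin at the centre of its underside, z up. Bystander: leave it alone.
- flask: Small capped conical glass flask, 51 mm across, 95 mm high, origin at the centre of its underside, z up. Bystander: leave it alone.

How it is judged:
On the way, in this order (a step that is already met when the one before it is completed fails the run):
1. the cover is fully home over the reference compartment while the lid is still closed (value of joint cover above 0.061 m and value of joint lid below 0.1 rad), for 0.2 s.
2. the fingers hold the lid at 45 degrees, within 7 degrees (value of joint lid between 0.663 and 0.908 rad and contact force between the fingers and lid above 0.3 N), for 0.3 s.
At the end, for the whole second after the job is handed in: The cover is home (within 4 mm of its end stop), and the fingers hold the lid (at least 0.3 N of contact) at rest at 45 degrees from closed, within 7 degrees, through the last second (all of step 2 and value of joint cover above 0.061 m and velocity of joint lid between -0.05 and 0.05 rad/s); the arm keeps its last pose, push and grip.
It fails at once if the lid is opened while the reference compartment is not covered (value of joint lid above 0.12 rad and value of joint cover below 0.057 m).
It fails at once if a bystander vial or the flask is moved by more than 20 mm or tipped over (distance of any of vial_a, vial_b, flask from where it was at the start of the episode above 0.02 m or angle between any of vial_a, vial_b, flask's own z axis and vertical above 0.5 rad).
It also fails if it takes over 48 s, if anything falls off the work surface, if the arm or the gripper's body presses on something with over 40 N, if the wrist force passes 120 N, or if a joint passes its speed limit or range.

## Working session

There is one attempt and no reset: what is moved stays moved. The work goes in short steps, Python scripts to look and compute and a tool call to move; the robot and the scene stay as the last step left them, time stands still between calls to the robot, and variables do not carry over. Pictures are saved under pics/ and viewed, at most 10 in all, crops included, and the job is handed in when it is done.

Besides the shell and the picture viewer there is one more tool, called after "Request:" as name(argument=value, ...) on one line, values as JSON. carry_out: Moves the arm, as the interface text tells. Its arguments: {"type":"object","properties":{"steps":{"type":"array"}},"required":["steps"]}

```bash
mkdir -p pics
python3 - <<'E'
from bench import ctrl
import cv2
for n in("top","side"):
    cv2.imwrite(f"pics/{n}0.png",ctrl.camera(n)[:,:,::-1]); print(n,ctrl.camera_params(n))
o=ctrl.get_obs();print(o)
E
```

```text
top {'vertical_fov': 51.98085344179974, 'cx': 256.55707063495146, 'cy': 190.65346746330516, 'k1': -0.07545700947959823, 'cam_to_world': array([[ 0.02349252, -0.99474933,  0.09960862,  0.38436627],
       [-0.99966294, -0.02227289,  0.01333879,  0.00238477],
       [-0.01105018, -0.09988841, -0.99493728,  1.1911241 ],
       [ 0.        ,  0.        ,  0.        ,  1.        ]])}
side {'vertical_fov': 47.80750927794648, 'cx': 257.6300294555284, 'cy': 196.37989064946632, 'k1': 0.04804274739230156, 'cam_to_world': array([[ 0.97016925, -0.16370724,  0.17880595,  0.26073953],
       [-0.24182439, -0.60146243,  0.76142229, -0.83638288],
       [-0.01710528, -0.78194813, -0.62310876,  0.80475829],
       [ 0.        ,  0.        ,  0.        ,  1.        ]])}
{'time_s': 0.1, 'q': array([-1.38631845e+00,  1.81499743e-01,  1.60786613e+00, -1.70657963e-05,
        1.35380947e+00, -2.06291362e-01]), 'dq': array([-0.00141075,  0.00020308, -0.00343272, -0.00106573,  0.00027072,
        0.00050656]), 'joint_efforts': array([ 5.04888085e-04, -4.45872402e+01, -3.52237988e+01, -1.81086994e-04,
        4.17620860e-03,  2.55549907e-05]), 'eef_pos': array([ 0.21896508, -0.53127663,  0.30307584]), 'eef_rot': array([-7.91385431e-04,  9.80972405e-01,  1.94145598e-01,  2.99933636e-07]), 'wrist_force': array([-0.07682725,  0.74855691, -1.33702348]), 'torque': array([ 0.03493873, -0.02586523, -0.03312533]), 'grasp_force': 0.0, 'opening': 0.9976057926416916}
```

View pics/top0.png

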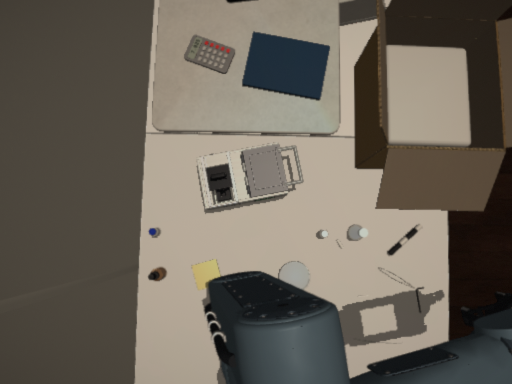

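View pics/side0.png

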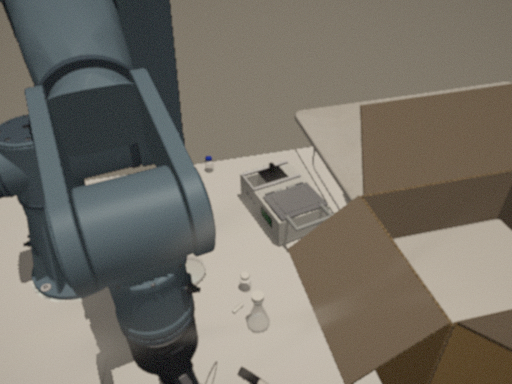

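The top view shows the photometer at about (197–302, 145–210), with the cover ridge near (218,180) and the lid bar near (297,167). The vials are at (153,232) and (323,234), and the flask is at (357,232). I'll zoom in to get accurate pixels.

Run:
```python
import cv2
a=cv2.imread("pics/top0.png")[135:220,190:310]
cv2.imwrite("pics/top0z.png",cv2.resize(a,None,fx=6.5,fy=6.5,interpolation=cv2.INTER_CUBIC))
a=cv2.imread("pics/side0.png")[150:255,230:350]
cv2.imwrite("pics/side0z.png",cv2.resize(a,None,fx=5.5,fy=5.5,interpolation=cv2.INTER_CUBIC))
```

```text
(no output)
```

View pics/top0z.png

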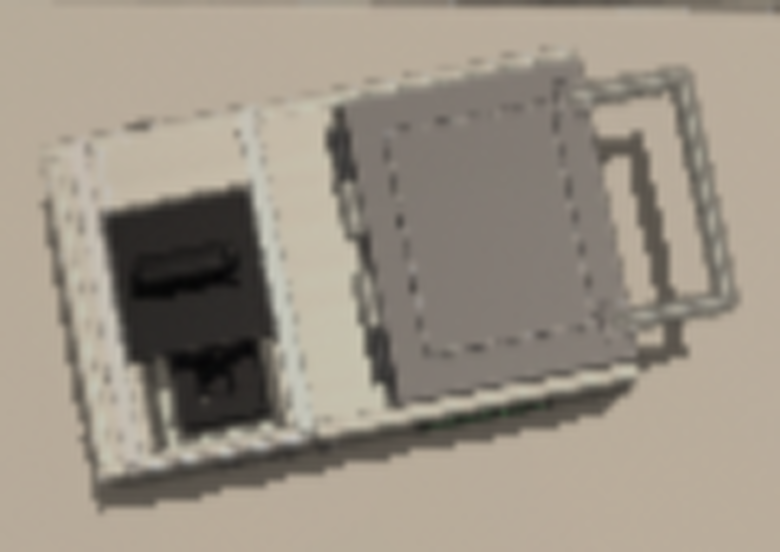

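View pics/side0z.png

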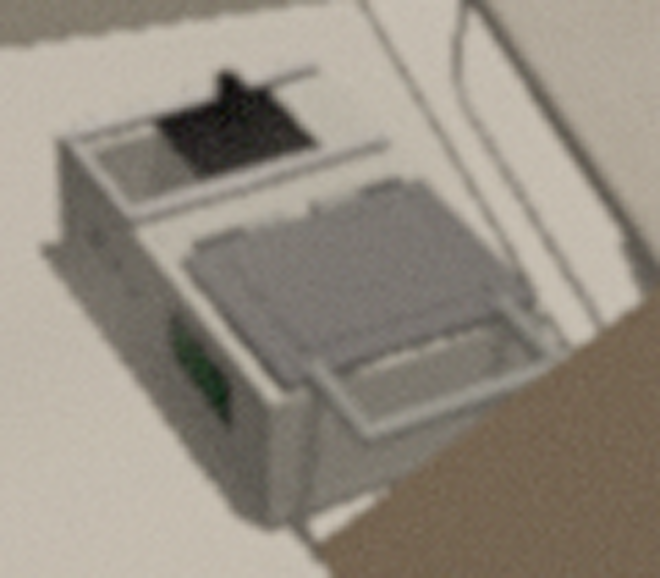

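```bash
cat > h.py <<'E'
import numpy as np
from bench import ctrl
from scipy.spatial.transform import Rotation as R
def proj(n,P):
    c=ctrl.camera_params(n);T=np.linalg.inv(c["cam_to_world"])
    p=np.atleast_2d(P)@T[:3,:3].T+T[:3,3];s=p[:,:2]/p[:,2:]
    s=s*(1+c["k1"]*(s**2).sum(1,keepdims=True))
    f=192/np.tan(np.radians(c["vertical_fov"]/2))
    return s*f+[c["cx"],c["cy"]]
def world(v,P):
    P=np.atleast_2d(P);return P@R.from_euler('z',v[2]).as_matrix().T+[v[0],v[1],0]
E
python3 - <<'E'
from h import *
from scipy.optimize import least_squares
# name: (x,y,z,moves with cover)
M=dict(fp=(-75,120,85,0),fm=(-75,-120,85,0),bp=(75,120,85,0),bf=(-50,-162,90,0),bb=(50,-162,90,0),
 rc=(30,65,119.5,1),pfp=(-4,100,89.5,1),pfm=(-4,30,89.5,1),pbm=(64,30,89.5,1),pbp=(64,100,89.5,1))
top=dict(fp=(100,480),fm=(632,380),bp=(42,148),bf=(733,300),bb=(683,72),rc=(185,265))
side=dict(fp=(62,140),fm=(278,400),bf=(368,432),bb=(558,352),rc=(228,72))
D=[("top",k,(np.array(p)+.5)/6.5-.5+[190,135]) for k,p in top.items()]+[("side",k,(np.array(p)+.5)/5.5-.5+[230,150]) for k,p in side.items()]
def res(v):
    r=[]
    for n,k,p in D:
        m=np.array(M[k][:3])/1000.;m[0]-=M[k][3]*v[3]
        r.append(proj(n,world(v,m))[0]-p)
    return np.array(r)
s=least_squares(lambda v:res(v).ravel(),[.45,.05,0.1,.01],loss="soft_l1")
print(s.x)
for d,r in zip(D,res(s.x)):print(d[:2],r.round(2))
v=s.x
print("ridge",world(v,[.03-v[3],.065,.1095]),"bar",world(v,[0,-.162,.09]))
E
```

```text
[0.54078133 0.06062141 0.21661285 0.02673852]
('top', 'fp') [-0.1  -0.08]
('top', 'fm') [ 1.6  -1.05]
('top', 'bp') [-0.5  -0.47]
('top', 'bf') [-0.99 -0.44]
('top', 'bb') [-0.47  0.41]
('top', 'rc') [-0.42  0.57]
('side', 'fp') [-1.9  -2.11]
('side', 'fm') [-0.96  0.51]
('side', 'bf') [0.14 0.31]
('side', 'bb') [0.35 2.27]
('side', 'rc') [1.13 2.69]
ridge [[0.52999661 0.1248034  0.1095    ]] bar [[ 0.57559884 -0.09759281  0.09      ]]
```

```bash
cat >> h.py <<'E'
V=[0.5408,0.0606,0.2166]
def rel(pts,head=None):
    "world TCP waypoints -> shifts and turn (tool down, tool y at heading head) in present tool axes"
    o=ctrl.get_obs();w,x,y,z=o["eef_rot"];T=R.from_quat([x,y,z,w])
    print("t",o["time_s"],"pos",o["eef_pos"].round(4),"F",o["wrist_force"].round(1),"op",round(o["opening"],3),"g",round(o["grasp_force"],1))
    print((T.inv().apply(np.atleast_2d(pts)-o["eef_pos"])).round(4).tolist())
    if head is not None:
        c,s=np.cos(head),np.sin(head)
        G=R.from_matrix(np.array([[-s,c,0],[c,s,0],[0,0,-1.]]))
        if np.linalg.det(G.as_matrix())<0: print("det")
        print("turn",(T.inv()*G).as_rotvec().round(4).tolist())
E
python3 -c "
from h import *
v=V;r=world(v,[.03-.0267,.065,0])[0]
rel([[.33,-.2,.30],[r[0],r[1],.26],[r[0],r[1],.17]],.2166)"
```

```text
t 0.1 pos [ 0.219  -0.5313  0.3031] F [-0.1  0.7 -1.3] op 0.998 g 0.0
[[0.2288, -0.264, 0.0036], [0.5375, -0.488, 0.044], [0.5375, -0.4879, 0.134]]
turn [-0.0011, -0.0013, -1.3966]
```

Request:
carry_out(steps=[0.033,-0.038,0,0,0,-0.1,1,0.066,-0.076,0,0,0,-0.2,1,0.099,-0.114,0,0,0,-0.3,1,0.132,-0.152,0,0,0,-0.4,1,0.165,-0.19,0,0,0,-0.5,1,0.198,-0.228,0.003,0,0,-0.6,1,0.229,-0.264,0.004,0,0,-0.7,1,0.264,-0.289,0.008,0,0,-0.8,1,0.298,-0.314,0.013,0,0,-0.9,1,0.332,-0.339,0.018,0,0,-1.0,1,0.366,-0.364,0.022,0,0,-1.1,1,0.4,-0.389,0.026,0,0,-1.2,1,0.435,-0.414,0.03,0,0,-1.3,1,0.469,-0.438,0.035,0,0,-1.397,1,0.503,-0.463,0.04,0,0,-1.397,1,0.5375,-0.488,0.044,0,0,-1.397,1,0.5375,-0.488,0.044,0,0,-1.397,1,0.5375,-0.488,0.044,0,0,-1.397,1,0.5375,-0.488,0.044,0,0,-1.397,1])

```text
time_s: 2.0
eef_pos: [0.5296, 0.1238, 0.2596]
eef_rot: [-0.0, 0.626, 0.779, -0.0]
wrist_force: [-0.7, 0.5, -0.6]
opening: 0.999
grasp_force: 0.0
```

Run:
```python
from h import *
import cv2
r=world(V,[.03-.0267,.065,0])[0]
rel([[r[0],r[1],.26],[r[0],r[1],.17]],.2166)
ims=[cv2.resize(ctrl.camera(n)[a:a+140,b:b+160,::-1],None,fx=2.5*1,fy=2.5*1,interpolation=cv2.INTER_CUBIC) for n,a,b in(("top",110,160),("side",110,200))]
cv2.imwrite("pics/c1.png",np.hstack(ims))
```

```text
t 2.0 pos [0.5296 0.1238 0.2596] F [-0.7  0.5 -0.6] op 0.999 g 0.0
[[0.0009, 0.0006, -0.0004], [0.0009, 0.0007, 0.0896]]
turn [-0.001, 0.0001, 0.0001]
```

View pics/c1.png

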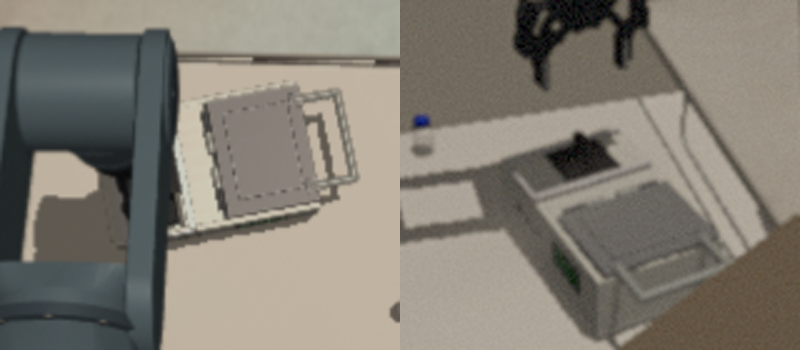

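The picture shows the open fingers at about (540,80) and (620,60), straddling the ridge at (580,140). I'll go down and pinch it.

Request:
carry_out(steps=[0.001,0.001,0.03,0,0,0,1,0.001,0.001,0.06,0,0,0,1,0.001,0.001,0.08,0,0,0,1,0.001,0.001,0.089,0,0,0,1,0.001,0.001,0.089,0,0,0,1,0.001,0.001,0.089,0,0,0,0,0.001,0.001,0.089,0,0,0,0,0.001,0.001,0.089,0,0,0,0,0.001,0.001,0.089,0,0,0,0,0.001,0.001,0.089,0,0,0,0,0.001,0.001,0.089,0,0,0,0,0.001,0.001,0.089,0,0,0,0,0.001,0.001,0.089,0,0,0,0,0.001,0.001,0.089,0,0,0,0,0.001,0.001,0.089,0,0,0,0])

```text
time_s: 3.6
eef_pos: [0.5313, 0.1256, 0.1715]
eef_rot: [0.0, 0.626, 0.78, 0.0]
wrist_force: [-1.8, 0.7, 6.0]
opening: 0.128
grasp_force: 60.2
```

Request:
carry_out(steps=[0,-0.006,0,0,0,0,0,0,-0.012,0,0,0,0,0,0,-0.018,0,0,0,0,0,0,-0.024,0,0,0,0,0,0,-0.03,0,0,0,0,0,0,-0.034,0,0,0,0,0,0,-0.034,0,0,0,0,0,0,-0.034,0,0,0,0,0])

```text
time_s: 4.4
eef_pos: [0.4974, 0.1182, 0.1715]
eef_rot: [0.0, 0.626, 0.78, 0.0]
wrist_force: [-1.7, 1.5, 7.5]
opening: 0.126
grasp_force: 60.6
```

Request:
carry_out(steps=[0,-0.002,0,0,0,0,0,0,-0.004,0,0,0,0,0,0,-0.005,0,0,0,0,0,0,-0.006,0,0,0,0,0,0,-0.006,0,0,0,0,0,0,-0.006,0,0,0,0,0])

```text
time_s: 5.0
eef_pos: [0.4919, 0.1171, 0.1715]
eef_rot: [0.0, 0.626, 0.78, 0.001]
wrist_force: [1.1, 2.1, 6.3]
opening: 0.122
grasp_force: 60.4
```

Request:
carry_out(steps=[0,-0.001,0,0,0,0,0,0,-0.002,0,0,0,0,0,0,-0.003,0,0,0,0,0,0,-0.003,0,0,0,0,0,0,-0.003,0,0,0,0,0])

```text
time_s: 5.5
eef_pos: [0.4911, 0.1168, 0.1715]
eef_rot: [0.002, 0.627, 0.779, 0.003]
wrist_force: [11.4, 5.8, -4.4]
opening: 0.124
grasp_force: 59.2
```

Request:
carry_out(steps=[0,0,0,0,0,0,0.6,0,0,0,0,0,0,0.6,0,0,0,0,0,0,0.6,0,0,0,0,0,0,0.6,0,0,0,0,0,0,0.6,0,0,-0.03,0,0,0,0.6,0,0,-0.07,0,0,0,0.6,0,0,-0.11,0,0,0,0.8,0,0,-0.14,0,0,0,1,0,0,-0.14,0,0,0,1,0,0,-0.14,0,0,0,1])

```text
time_s: 6.6
eef_pos: [0.489, 0.1162, 0.3113]
eef_rot: [0.001, 0.626, 0.78, 0.0]
wrist_force: [-0.1, -0.3, -0.7]
opening: 0.998
grasp_force: 0.0
```

```bash
python3 -c "
from h import *
b=world(V,[0,-.162,0])[0]; print(b,ctrl.get_obs()['q'].round(2))
rel([[b[0],b[1],.26]],.2166+np.pi/2)
rel([[b[0],b[1],.26]],.2166-np.pi/2)"
```

```text
[ 0.57561547 -0.09761467  0.        ] [-0.    0.01  1.78 -0.    1.35 -0.22]
t 6.6 pos [0.489  0.1162 0.3113] F [-0.1 -0.3 -0.7] op 0.998 g 0.0
[[-0.2274, 0.0385, 0.0514]]
turn [0.0008, 0.0013, -1.5704]
t 6.6 pos [0.489  0.1162 0.3113] F [-0.1 -0.3 -0.7] op 0.998 g 0.0
[[-0.2274, 0.0385, 0.0514]]
turn [0.0013, -0.0008, 1.5712]
```

Request:
carry_out(steps=[-0.02,0.003,0,0,0,-0.14,1,-0.04,0.006,0,0,0,-0.28,1,-0.06,0.01,0,0,0,-0.42,1,-0.08,0.013,0,0,0,-0.56,1,-0.1,0.017,0,0,0,-0.7,1,-0.12,0.02,0.01,0,0,-0.84,1,-0.14,0.023,0.02,0,0,-0.98,1,-0.16,0.027,0.03,0,0,-1.12,1,-0.18,0.03,0.04,0,0,-1.26,1,-0.2,0.034,0.05,0,0,-1.4,1,-0.22,0.037,0.051,0,0,-1.5,1,-0.2275,0.0385,0.051,0,0,-1.57,1,-0.2275,0.0385,0.051,0,0,-1.57,1,-0.2275,0.0385,0.051,0,0,-1.57,1,-0.2275,0.0385,0.051,0,0,-1.57,1])

```text
time_s: 8.1
eef_pos: [0.5749, -0.0969, 0.2591]
eef_rot: [-0.001, -0.107, 0.994, 0.0]
wrist_force: [-0.3, -0.0, -0.2]
opening: 0.999
grasp_force: 0.0
```

Run:
```python
from h import *
import cv2
b=world(V,[0,-.162,0])[0]
rel([[b[0],b[1],.146]],.2166+np.pi/2)
ims=[cv2.resize(ctrl.camera(n)[a:a+150,b:b+160,::-1],None,fx=2.5*1,fy=2.5*1,interpolation=cv2.INTER_CUBIC) for n,a,b in(("top",110,160),("side",110,230))]
cv2.imwrite("pics/c2.png",np.hstack(ims))
```

```text
t 8.1 pos [ 0.5749 -0.0969  0.2591] F [-0.3 -0.  -0.2] op 0.999 g 0.0
[[-0.0006, -0.0009, 0.1131]]
turn [0.001, -0.0012, -0.0013]
```

View pics/c2.png

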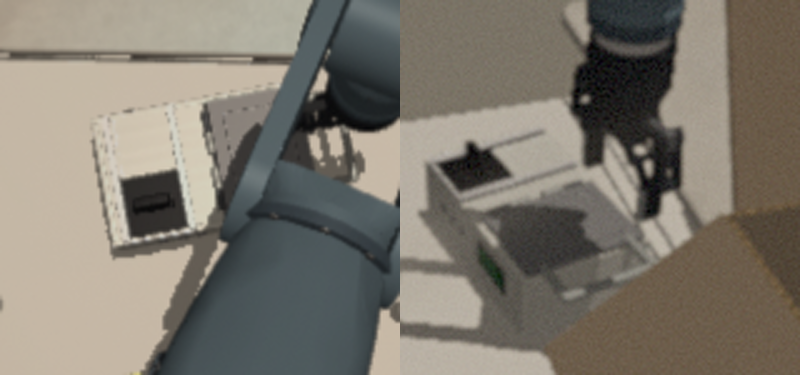

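The top half of the picture shows the cover home against the front rail, with its ridge at (155,203). The side half shows the gripper over the bar. I'll narrow the opening so the inner finger clears the lid edge, then go down.

Request:
carry_out(steps=[-0.001,-0.001,0.01,0,0,0,0.4,-0.001,-0.001,0.03,0,0,0,0.4,-0.001,-0.001,0.03,0,0,0,0.4,-0.001,-0.001,0.03,0,0,0,0.4,-0.001,-0.001,0.06,0,0,0,0.4,-0.001,-0.001,0.075,0,0,0,0.4,-0.001,-0.001,0.09,0,0,0,0.4,-0.001,-0.001,0.1,0,0,0,0.4,-0.001,-0.001,0.111,0,0,0,0.4,-0.001,-0.001,0.111,0,0,0,0.4,-0.001,-0.001,0.111,0,0,0,0.4])

```text
time_s: 9.3
eef_pos: [0.5768, -0.0985, 0.149]
eef_rot: [0.0, -0.108, 0.994, -0.0]
wrist_force: [0.4, -0.3, 0.1]
opening: 0.4
grasp_force: 0.0
```

Run:
```python
from h import *
import cv2
rel([[.575,-.097,.147]])
cv2.imwrite("pics/c3.png",cv2.resize(ctrl.camera("side")[150:260,250:370,::-1],None,fx=5,fy=5,interpolation=cv2.INTER_CUBIC))
```

```text
t 9.3 pos [ 0.5768 -0.0985  0.149 ] F [ 0.4 -0.3  0.1] op 0.4 g 0.0
[[0.0015, 0.0018, 0.002]]
```

View pics/c3.png

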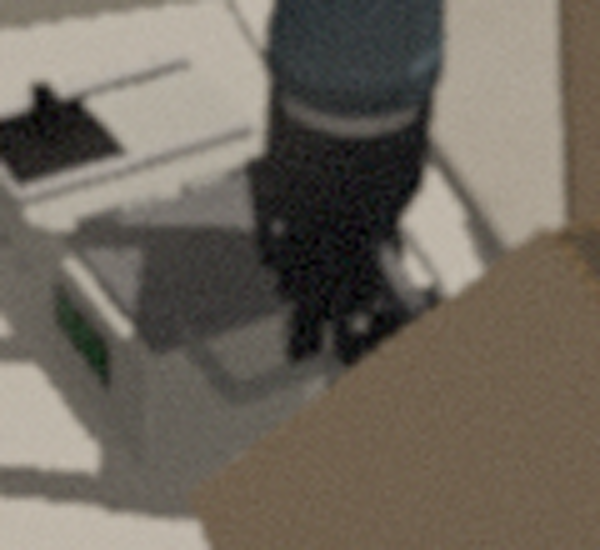

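The fingers straddle the bar: inner at (305,350), outer at (355,345), with no contact force. Closing now.

Request:
carry_out(steps=[0,0,0.002,0,0,0,0,0,0,0.002,0,0,0,0,0,0,0.002,0,0,0,0,0,0,0.002,0,0,0,0,0,0,0.002,0,0,0,0,0,0,0.002,0,0,0,0,0,0,0.002,0,0,0,0])

```text
time_s: 10.05
eef_pos: [0.5769, -0.0983, 0.1474]
eef_rot: [0.0, -0.108, 0.994, 0.0]
wrist_force: [-1.5, 3.1, 5.5]
opening: 0.09
grasp_force: 58.7
```

Run:
```python
from h import *
o=ctrl.get_obs();p=o["eef_pos"]
u=world([0,0,V[2]],[0,1,0])[0]
pts=[p+.152*((1-np.cos(a))*u+np.sin(a)*np.array([0,0,1])) for a in np.linspace(0,np.pi/4,16)[1:]]
rel(pts)
```

```text
t 10.05 pos [ 0.5769 -0.0983  0.1474] F [-1.5  3.1  5.5] op 0.09 g 58.7
[[-0.0, 0.0002, -0.008], [-0.0, 0.0008, -0.0159], [-0.0, 0.0019, -0.0238], [-0.0, 0.0033, -0.0316], [-0.0, 0.0052, -0.0393], [-0.0, 0.0074, -0.047], [-0.0, 0.0101, -0.0545], [-0.0, 0.0131, -0.0618], [-0.0, 0.0166, -0.069], [-0.0, 0.0204, -0.076], [-0.0, 0.0245, -0.0828], [-0.0, 0.029, -0.0893], [-0.0, 0.0339, -0.0957], [-0.0, 0.039, -0.1017], [-0.0, 0.0445, -0.1075]]
```

Request:
carry_out(steps=[0,0.0002,-0.008,0,0,0,0,0,0.0008,-0.016,0,0,0,0,0,0.0019,-0.024,0,0,0,0,0,0.0033,-0.0316,0,0,0,0,0,0.0052,-0.0393,0,0,0,0,0,0.0074,-0.047,0,0,0,0,0,0.0101,-0.0545,0,0,0,0,0,0.0131,-0.0618,0,0,0,0])

```text
time_s: 10.85
eef_pos: [0.5741, -0.0859, 0.2098]
eef_rot: [0.0, -0.108, 0.994, -0.001]
wrist_force: [4.2, -2.2, -2.3]
opening: 0.09
grasp_force: 58.3
```

Request:
carry_out(steps=[0,0.0035,-0.0072,0,0,0,0,0,0.0073,-0.0142,0,0,0,0,0,0.0114,-0.021,0,0,0,0,0,0.0159,-0.0275,0,0,0,0,0,0.0208,-0.0339,0,0,0,0,0,0.0259,-0.0399,0,0,0,0,0,0.0314,-0.0457,0,0,0,0,0,0.0314,-0.0457,0,0,0,0,0,0.0314,-0.0457,0,0,0,0,0,0.0314,-0.0457,0,0,0,0,0,0.0314,-0.0457,0,0,0,0,0,0.0314,-0.0457,0,0,0,0])

```text
time_s: 12.05
eef_pos: [0.5678, -0.0566, 0.2559]
eef_rot: [0.001, -0.108, 0.994, -0.002]
wrist_force: [4.2, -7.3, 1.9]
opening: 0.086
grasp_force: 58.9
```

Run:
```python
from h import *
import cv2
rel([[.5673,-.0549,.2549]])
print(np.degrees(np.arcsin((ctrl.get_obs()["eef_pos"][2]-.1474)/.152)),abs(ctrl.get_obs()["dq"]).max())
ims=[cv2.resize(ctrl.camera(n)[a:a+150,b:b+160,::-1],None,fx=2.5*1,fy=2.5*1,interpolation=cv2.INTER_CUBIC) for n,a,b in(("top",110,160),("side",110,210))]
cv2.imwrite("pics/c4.png",np.hstack(ims))
```

```text
t 12.05 pos [ 0.5678 -0.0566  0.2559] F [ 4.2 -7.3  1.9] op 0.086 g 58.9
[[0.0001, 0.0017, 0.001]]
45.56739427557219 0.0013655108248143508
```

View pics/c4.png

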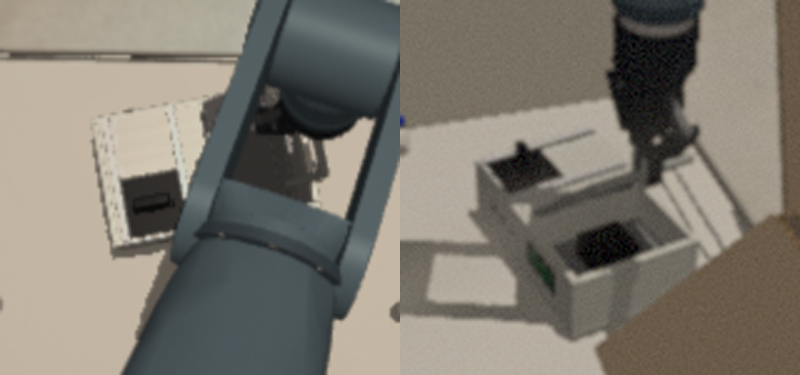

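The lid is up and pinched at about (650,165), at roughly 45.6° by the bar's rise. The chamber is open and the cover ridge is still home at (153,203). The arm is at rest, so I'll hand in.

```bash
python3 -c "
from bench import ctrl
print(ctrl.hand_in())"
```

```text
the job is handed in; nothing more can be done
None
```

I slid the cover home against its end stop first, then raised the lid to about 45.6° (worked out from the bar's rise), and handed in at about 12 s with it still gripped and at rest; the hand-in returned no verdict.

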